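# Point out the misdrilled plate and log it

### The job

You are checking the three drilled plates on the bench: one has its hole off-centre. Point it out to the trainee: come down over that hole until the fingertips are just above it (within about 5 cm), stay there for three seconds without touching it, and do not point at either good plate. Then log the reject by pressing the red button all the way down and letting it spring back; do not press the white one, and leave the plates, the hammer and the jar untouched.

Things in the scene. Friction and masses are not known exactly. Their poses are not given: they have to be found in the camera images.
- plate_off: The misdrilled plate: bare grey steel, loose, 110 x 80 x 10 mm (x, y, z), lying flat on the bench. Origin at the centre of its underside, z up. Its one hole (26 mm, right through) lies 28 mm from the middle, towards the plate's own +x end; the plate may lie any way round. The three plates may change places.
- plate_off_hole0 (a point): Centre of the mouth of the off-centre hole in the misdrilled plate, level with the plate's top face, 10 mm above the bench: the point to point at.
- plate_a: A good plate, 110 x 80 x 10 mm, loose, same steel; its 26 mm hole is exactly in the middle. Origin at the centre of its underside.
- plate_a_hole0 (a point): Centre of the mouth of the centred hole of that good plate, 10 mm above the bench.
- plate_b: The other good plate, 110 x 80 x 10 mm, loose, same steel; its 26 mm hole is exactly in the middle. Origin at the centre of its underside.
- plate_b_hole0 (a point): Centre of the mouth of the centred hole of that other good plate, 10 mm above the bench.
- red (a joint): Travel of the red reject button in m: 0 when out, 0.006 fully down. It is pressed straight down, takes about 5 N to push fully, and springs back.
- red_top (a point): Centre of the top face of the red button (round, 40 mm across, 22 mm above the bench when out, on a round yellow housing 56 mm across and 12 mm high, fixed to the bench); it goes down with the button. The red and white buttons may change places.
- white (a joint): Travel of the white accept button in m: 0 when out, 0.006 fully down. Not to be used.
- white_top (a point): Centre of the top face of the white button (round, 40 mm across, 22 mm above the bench when out, on a round black housing 56 mm across and 12 mm high, fixed to the bench).
- hammer: A loose hammer with a red handle, about 260 mm long, lying on the bench to the robot's right. Origin on its underside, midway along.
- jar: A loose closed jar, 60 mm across and 85 mm tall, standing on the bench to the robot's left. Origin at the centre of its underside.
Not all that is in view belongs to the job. Of the things like the jar, leave any that is green; of the rest the larger one is meant.

How it is judged:
On the way, in this order (a step that is already met when the one before it is completed fails the run):
1. the gripper points at the off-centre hole: grasp point within 22 mm of it sideways and 25 to 80 mm above the plate, untouched, for 2.5 s (horizontal distance between the grasp point and plate_off_hole0 below 0.022 m and height (world z) of the grasp point between 0.035 and 0.09 m and not (contact force between any of the fingers, the arm and plate_off above 0.3 N)), for 2.5 s.
2. the red button is pressed down (at least 4.5 of its 6 mm) (value of joint red above 0.0045 m), for 0.05 s.
At the end, for the whole second after the job is handed in: Both buttons are out again (within 1.5 mm), all three plates lie flat where they were (within 4 mm), and hammer and jar are where they were (within 8 mm) (value of joint each of red, white below 0.0015 m and distance of each of plate_off, plate_a, plate_b from where it was at the start of the episode below 0.004 m and distance of each of hammer, jar from where it was at the start of the episode below 0.008 m and angle between each of plate_off, plate_a, plate_b, jar's own z axis and vertical below 0.05 rad); the robot touches nothing.
It fails at once if a plate is touched by the robot (contact force between any of the fingers, the arm and plate_off above 0.3 N or contact force between any of the fingers, the arm and plate_a above 0.3 N or contact force between any of the fingers, the arm and plate_b above 0.3 N).
It fails at once if a plate is moved more than 4 mm or lifted (distance of any of plate_off, plate_a, plate_b from where it was at the start of the episode above 0.004 m).
It fails at once if the gripper points at a good plate (grasp point within 25 mm of its hole sideways and less than 80 mm above it) ((horizontal distance between the grasp point and plate_a_hole0 below 0.025 m and height (world z) of the grasp point below 0.09 m) or (horizontal distance between the grasp point and plate_b_hole0 below 0.025 m and height (world z) of the grasp point below 0.09 m)).
It fails at once if the white button is pressed (2 mm or more) (value of joint white above 0.002 m).
It fails at once if hammer or jar is touched or moved (contact force between any of the fingers, the arm and hammer above 0.3 N or distance of any of hammer, jar from where it was at the start of the episode above 0.008 m or contact force between any of the fingers, the arm and jar above 0.3 N).
It also fails if it takes over 45 s, if anything falls off the work surface, if the arm or the gripper's body presses on something with over 40 N, if the wrist force passes 120 N, or if a joint passes its speed limit or range.

### The arm

A 6-joint arm with a two-finger parallel gripper is mounted at the origin on the work surface. World frame = base frame: x ahead of the robot, y to its left, z up, the work surface at z = 0. Lengths are in m, angles in rad, forces in N, time in s.
With the tool pointing down it reaches from about 0.25 to 0.85 m from the base axis. Payload 12.5 kg.
Tool frame: the origin (TCP) lies on the centre line of the jaws, within the pads' length; the fingertips stand 19 mm ahead of it and the grasp point (between the pads) is the TCP; z points along the fingers, y is the direction in which the jaws open and shut (so a half turn about z gives the same grasp; the last joint's range is limited). The gripper opens to 93 mm and grips with 3 to 60 N. Pads are 15 mm wide; open, the fingers measure 128 mm over their backs; the gripper's body (75 mm by 188 mm) begins 65 mm behind the grasp point.
Start: joints at [-0.085, 0.351, 1.652, -0, 1.139, -0.085], TCP at [0.55, 0, 0.238] pointing down, gripper open.
Joint ranges: [-2.75, 2.75], [-0.79, 2.1], [0.01, 2.65], [-1.57, 4.71], [0.07, 3.14], [-2.87, 2.87]. Speed limits (rad/s): [2.22, 2.22, 2.79, 3.14, 3.14, 3.14].

### API

Orientations are given as a unit quaternion [x, y, z, w].
In Python, from plant import bot gives the robot as it stands.
- The arm moves only by the tool move_arm, never from a script. Its argument "targets" is a list of rows, each a list of 7 numbers: the shift along the tool's x, y, z in cm, then the turn, a rotation vector about the tool's x, y, z in degrees, then the opening, from -1 (shut) to 1 (fully open). In form: [[dx, dy, dz, ax, ay, az, gripper], ...]. A call has 1 to 5 rows; each row shifts and turns the pose as measured when the row begins, along the tool's axes as they then stand; what a row does not reach is not made up. A row lasts 1/8 s, in which the tool goes at most 62.5 mm and 10.7 degrees, less where a joint would pass 70% of its speed; a pose out of reach is approached as far as the arm can. A call with a gripper value outside its range is refused whole. The fingers move at their own pace and stop on an object; "newtons" is the grip in N (left out, the last holds). Time passes only in rows, so rows that do not move let the fingers close. It gives the time, the measured TCP pose, the force and the opening at its end, in the units of the state.
- bot.state(): the state, without advancing time (a new reading comes with each control period).
- bot.camera(name): name is "scene" or "side" or "wrist"; returns a dict with "pixels" (384x512x3 uint8, blue, green, red), "fx", "fy", "cx", "cy" (pixels), "R" (3x3) and "t" (3): a world point X has camera coordinates R X + t; the wrist camera has in their place "tool_from_camera" (4x4, takes a point from camera to tool coordinates, whose origin is the TCP and whose axes are the flange's). Camera axes: x right, y down, z forward; pixel columns grow to the right and rows downward; lengths in m; the calibration is good to about 2 mm. A picture is of the moment at which its call begins: read the wrist's pose just before it. There is no depth.
- bot.job_done(): hands the job in, once; it reports no verdict.
The state is a dict: "time": time; "qpos": joint angles; "joint_velocities": joint speeds; "effort": joint torques, N m; "position": TCP position; "tool_rot": TCP orientation; "force": force on the tool from outside, world axes, zero at the start; "wrist_torque": the same for the moment, N m; "width": opening from 0.0 (shut) to 1.0 (fully open).
Only numpy, scipy, OpenCV 4.12 (cv2) and the standard library are available. Lean on these libraries where they do the work, as an engineer would, in place of code of your own. Each camera call takes 0.05 s, during which the arm holds its last target. There are 200 camera calls.

## Working session

There is one attempt and no reset: what is moved stays moved. The work goes in short steps, Python scripts to look and compute and a tool call to move; the robot and the scene stay as the last step left them, time stands still between calls to the robot, and variables do not carry over. Pictures are saved under pics/ and viewed, about 8 in all and at most 12, crops included, and the job is handed in when it is done.

Besides the shell and the picture viewer there is one more tool, called after "Call:" as name(argument=value, ...) on one line, values as JSON. move_arm: Moves the arm, as the interface text tells. Its arguments: {"type":"object","properties":{"targets":{"type":"array"},"newtons":{"type":"number"}},"required":["targets"]}

```bash
mkdir -p pics; cat > h.py <<'E'
import numpy as np, cv2
from plant import bot
from scipy.spatial.transform import Rotation as Rn
def shot(name,fn):
    s=bot.state(); c=bot.camera(name); cv2.imwrite('pics/'+fn,c['pixels'])
    if name=='wrist':
        T=np.array(c['tool_from_camera']); Rt=Rn.from_quat(s['tool_rot']).as_matrix()
        A=Rt@T[:3,:3]; o=Rt@T[:3,3]+np.array(s['position'])
    else:
        R=np.array(c['R']); A=R.T; o=-R.T@np.array(c['t'])
    np.savez('pics/'+fn[:-4]+'.npz',A=A,o=o,k=[c['fx'],c['fy'],c['cx'],c['cy']])
def ray(fn,u,v,z):
    d=np.load('pics/'+fn[:-4]+'.npz'); fx,fy,cx,cy=d['k']
    r=d['A']@np.array([(u-cx)/fx,(v-cy)/fy,1]); return d['o']+r*(z-d['o'][2])/r[2]
E
python3 -c "
from h import *
for n in('scene','side','wrist'): shot(n,n+'0.png')
a=[cv2.imread('pics/%s0.png'%n) for n in('scene','side','wrist')]
print(bot.state())
"
```

```text
{'time': 0.15, 'qpos': array([-8.45944785e-02,  3.51108318e-01,  1.65224014e+00,  1.02194760e-05,
        1.13910564e+00, -8.45982736e-02]), 'joint_velocities': array([ 0.00189948,  0.00042274, -0.00143468, -0.00142078,  0.00060712,
        0.000426  ]), 'effort': array([ 9.91285888e-04, -4.97462654e+01, -2.85344088e+01,  6.99646957e-02,
        2.45898723e-02, -7.18797719e-05]), 'position': array([5.49765981e-01, 5.08647307e-05, 2.37241409e-01]), 'tool_rot': array([ 7.07106887e-01,  7.07106544e-01, -2.74198334e-04, -3.32206262e-04]), 'force': array([0.84023598, 0.53419047, 0.58498653]), 'wrist_torque': array([-0.02655764, -0.01343978,  0.00029824]), 'width': 0.9990544507639543}
```

View pics/scene0.png

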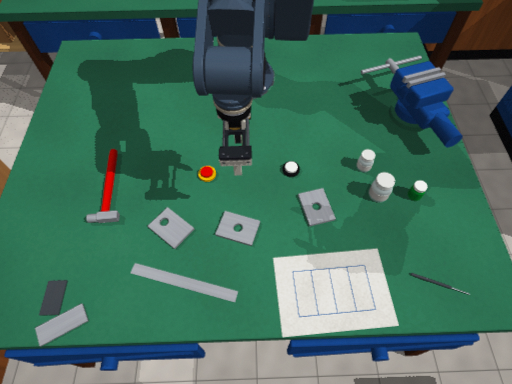

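View pics/wrist0.png

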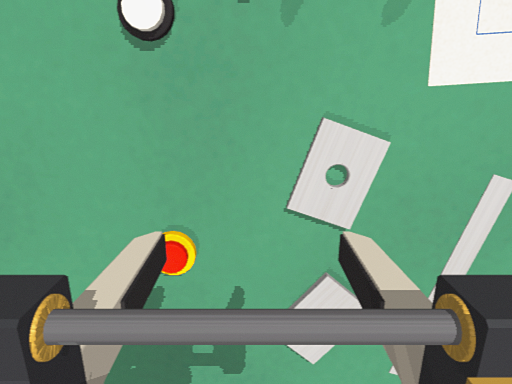

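Scene shows three plates: left (171,227) with its hole at about (165,222), middle (238,228) and right (316,206), both with holes that look centred. The red button is at (207,173), the white one at (291,168). The jar lookalikes are small white (367,160), large white (382,187) and green (419,190). I'll crop the plates and measure.

```bash
python3 -c "
from h import *
im=cv2.imread('pics/scene0.png')
cv2.imwrite('pics/crop0.png',cv2.resize(im[150:250,140:340],None,fx=4,fy=4,interpolation=cv2.INTER_CUBIC))
hsv=cv2.cvtColor(im,cv2.COLOR_BGR2HSV)
m=((hsv[...,1]<45)&(hsv[...,2]>110)).astype(np.uint8)
for n,(u,v) in dict(left=(171,227),mid=(238,228),right=(316,206)).items():
    s=np.zeros_like(m); s[v-30:v+30,u-30:u+30]=m[v-30:v+30,u-30:u+30]
    cs,h=cv2.findContours(s,cv2.RETR_CCOMP,cv2.CHAIN_APPROX_NONE)
    i=max(range(len(cs)),key=lambda i:cv2.contourArea(cs[i]))
    w=np.array([ray('scene0.png',*p[0],.01)[:2]*1000 for p in cs[i]],np.float32)
    r=cv2.minAreaRect(w); print(n,'rect',np.round(r[0]),np.round(r[1]),round(r[2]))
    for j in range(len(cs)):
        if h[0][j][3]==i and len(cs[j])>4:
            q=cs[j][:,0].mean(0); print('  hole',q,len(cs[j]),np.round(ray('scene0.png',*q,.01)*1000))
for n,p in dict(red=(207,172),white=(291,167)).items(): print(n,np.round(ray('scene0.png',*p,.022)*1000))
print('red wrist',ray('wrist0.png',172,256,.022),'mid hole wrist',ray('wrist0.png',337,176,.01))
"
```

```text
left rect [ 638. -208.] [113.  80.] 49
  hole [163.84 221.6 ] 25 [ 621. -229.   10.]
mid rect [646. -12.] [112.  80.] 70
  hole [237.48148148 227.33333333] 27 [647. -13.  10.]
right rect [584. 223.] [111.  81.] 13
  hole [316.2  206.16] 25 [585. 224.  10.]
red [ 457. -108.   22.]
white [447. 158.  22.]
red wrist [ 0.45444345 -0.10788703  0.022     ] mid hole wrist [ 0.64557111 -0.01343257  0.01      ]
```

View pics/crop0.png

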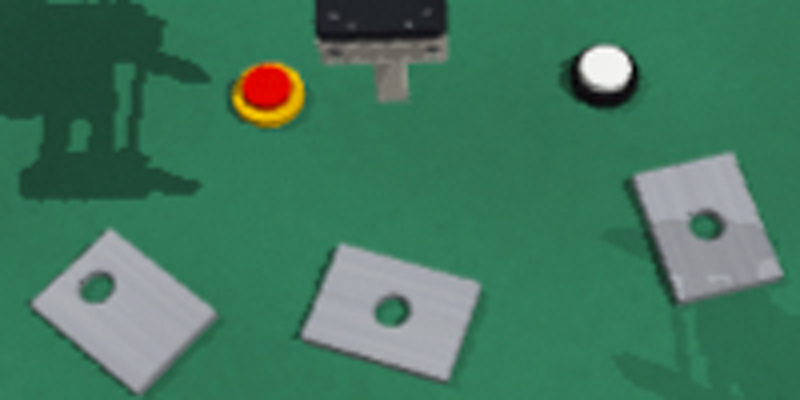

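The left plate is the reject: its hole sits about 27 mm from the rectangle centre (28 expected), and the other two are within 1 mm. All rectangles measure about 111 x 80 mm, as they should. The target hole is at (0.621, -0.229). I'm moving high first, with the jaws shut.

Call:
move_arm(targets=[[-5,1.5,0,0,0,0,-1],[-5,1.5,0,0,0,0,-1],[-5,1.5,0,0,0,0,-1],[-5,1.5,0,0,0,0,-1],[-2.9,1.1,0,0,0,0,-1]], newtons=5)

```text
time: 0.78
position: [0.6223, -0.2336, 0.236]
tool_rot: [0.706, 0.709, -0.0, -0.001]
force: [-0.1, 0.7, 0.4]
width: 0.51
```

```bash
python3 -c "
from h import *
shot('wrist','wrist1.png')
im=cv2.imread('pics/wrist1.png');hsv=cv2.cvtColor(im,cv2.COLOR_BGR2HSV)
print(bot.state()['position'],bot.state()['tool_rot'])
d=np.load('pics/wrist1.npz');p=d['A'].T@(np.array([.621,-.229,.01])-d['o']);k=d['k'];print('expected px',p[0]/p[2]*k[0]+k[2],p[1]/p[2]*k[1]+k[3])
"
```

```text
[ 0.62280966 -0.23627184  0.23576695] [ 0.70617964  0.70803191 -0.00071043 -0.0007855 ]
expected px 251.81953769347754 160.6777068721344
```

View pics/wrist1.png

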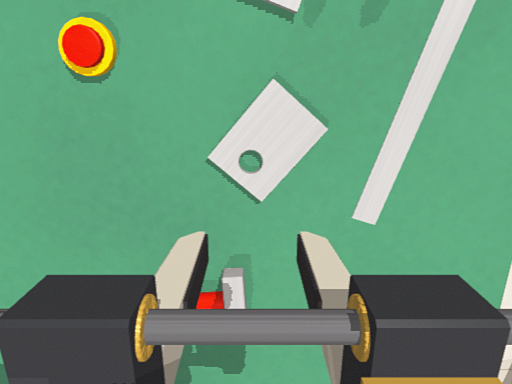

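The wrist image shows the off-centre hole at (250,161), where (252,161) was expected, so the position agrees within 1 mm. Next I descend.

Call:
move_arm(targets=[[0.7,-0.1,4,0,0,0,-1],[0,0,5,0,0,0,-1],[0,0,5,0,0,0,-1],[0,0,3,0,0,0,-1],[0,0,0,0,0,0,-1]])

```text
time: 1.45
position: [0.621, -0.2298, 0.0601]
tool_rot: [0.707, 0.707, -0.001, -0.001]
force: [-0.0, 0.1, 0.3]
width: 0.005
```

Call:
move_arm(targets=[[0,0,0,0,0,0,-1],[0,0,0,0,0,0,-1],[0,0,0,0,0,0,-1],[0,0,0,0,0,0,-1],[0,0,0,0,0,0,-1]])

```text
time: 2.08
position: [0.6232, -0.2305, 0.0652]
tool_rot: [0.707, 0.707, 0.0, 0.002]
force: [0.6, -0.5, -1.2]
width: 0.008
```

Call:
move_arm(targets=[[0,0,0,0,0,0,-1],[0,0,0,0,0,0,-1],[0,0,0,0,0,0,-1],[0,0,0,0,0,0,-1],[0,0,0,0,0,0,-1]])

```text
time: 2.7
position: [0.6231, -0.2305, 0.0652]
tool_rot: [0.707, 0.707, 0.0, 0.002]
force: [-0.5, -0.3, 0.4]
width: 0.005
```

Call:
move_arm(targets=[[0,0,0,0,0,0,-1],[0,0,0,0,0,0,-1],[0,0,0,0,0,0,-1],[0,0,0,0,0,0,-1],[0,0,0,0,0,0,-1]])

```text
time: 3.32
position: [0.6231, -0.2305, 0.0651]
tool_rot: [0.707, 0.707, 0.0, 0.002]
force: [0.0, -0.0, 0.5]
width: 0.004
```

Call:
move_arm(targets=[[0,0,0,0,0,0,-1],[0,0,0,0,0,0,-1],[0,0,0,0,0,0,-1],[0,0,0,0,0,0,-1],[0,0,0,0,0,0,-1]])

```text
time: 3.95
position: [0.6231, -0.2305, 0.0651]
tool_rot: [0.707, 0.707, 0.0, 0.002]
force: [0.1, 0.7, -0.1]
width: 0.004
```

Call:
move_arm(targets=[[0,0,0,0,0,0,-1],[0,0,0,0,0,0,-1],[0,0,0,0,0,0,-1],[0,0,0,0,0,0,-1],[0,0,0,0,0,0,-1]])

```text
time: 4.58
position: [0.6231, -0.2305, 0.0651]
tool_rot: [0.707, 0.707, 0.0, 0.002]
force: [0.9, -0.0, -0.4]
width: 0.006
```

```bash
python3 -c "
from h import *
shot('scene','scene2.png'); im=cv2.imread('pics/scene2.png')
cv2.imwrite('pics/crop2.png',cv2.resize(im[120:260,70:270],None,fx=4,fy=4,interpolation=cv2.INTER_CUBIC))"
```

```text
(no output)
```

View pics/crop2.png

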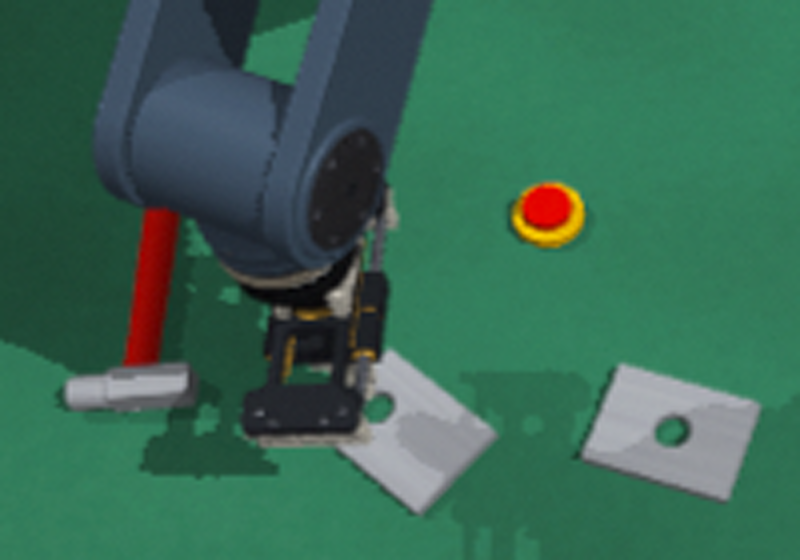

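I held over the reject hole for more than 3 s at (0.623, -0.2305, 0.065), about 3 mm off sideways, with no contact force. The crop shows the gripper over the left plate, and the plates and hammer are undisturbed. Next I go up and over to the red button at (0.456, -0.108).

Call:
move_arm(targets=[[0,0,-5,0,0,0,-1],[0,0,-5,0,0,0,-1],[3,-4,-1,0,0,0,-1],[3,-4,0,0,0,0,-1],[3,-4,0,0,0,0,-1]])

```text
time: 5.25
position: [0.5012, -0.1395, 0.1777]
tool_rot: [0.707, 0.707, 0.001, 0.003]
force: [1.3, 0.7, 0.7]
width: 0.005
```

Call:
move_arm(targets=[[3,-4,0,0,0,0,-1],[0,0,0,0,0,0,-1],[0,0,0,0,0,0,-1]])

```text
time: 5.62
position: [0.4583, -0.1074, 0.1782]
tool_rot: [0.707, 0.707, 0.001, 0.003]
force: [0.9, -0.1, -0.8]
width: 0.004
```

```bash
python3 -c "
from h import *
shot('wrist','wrist3.png')
hsv=cv2.cvtColor(cv2.imread('pics/wrist3.png'),cv2.COLOR_BGR2HSV)
m=(((hsv[...,0]<8)|(hsv[...,0]>172))&(hsv[...,1]>180)&(hsv[...,2]>120)).astype(np.uint8)
n,l,st,c=cv2.connectedComponentsWithStats(m)
for i in range(1,n):
    if st[i,4]>60: print(st[i],c[i],ray('wrist3.png',*c[i],.022))
s=bot.state();print(s['position'],s['tool_rot'])"
```

```text
[ 224  163   41   41 1299] [244.03387221 182.765204  ] [ 0.45142397 -0.11005096  0.022     ]
[ 0.45826045 -0.10740903  0.17800611] [0.70697871 0.70722778 0.00098963 0.00299795]
```

View pics/wrist3.png

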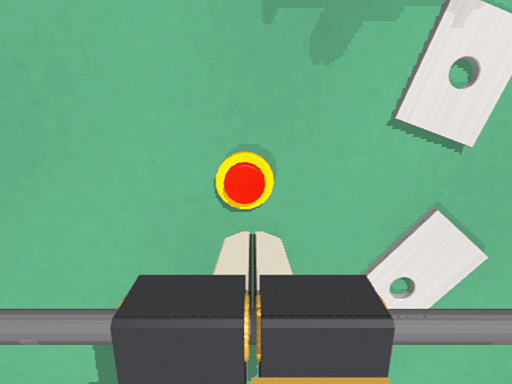

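The red disc is at (244,183) in the wrist view, giving (0.451, -0.110); the scene gave (0.456, -0.108). I'll use (0.454, -0.109) and descend to just above it.

Call:
move_arm(targets=[[-0.15,-0.45,4,0,0,0,-1],[0,0,4,0,0,0,-1],[0,0,3,0,0,0,-1],[0,0,0,0,0,0,-1],[0,0,0,0,0,0,-1]])

```text
time: 6.3
position: [0.4592, -0.1124, 0.0659]
tool_rot: [0.708, 0.706, 0.002, 0.005]
force: [0.2, 0.5, 0.1]
width: 0.006
```

Call:
move_arm(targets=[[0.3,-0.5,1,0,0,0,-1],[0,0,0.8,0,0,0,-1],[0,0,0,0,0,0,-1]])

```text
time: 6.68
position: [0.4553, -0.1098, 0.0486]
tool_rot: [0.708, 0.706, 0.003, 0.007]
force: [-0.0, 0.4, 0.6]
width: 0.005
```

Call:
move_arm(targets=[[0,-0.1,0.6,0,0,0,-1],[0,0,0.4,0,0,0,-1],[0,0,0.3,0,0,0,-1],[0,0,0.2,0,0,0,-1]])

```text
time: 7.18
position: [0.4548, -0.11, 0.0345]
tool_rot: [0.708, 0.706, 0.003, 0.007]
force: [-12.7, 4.2, 49.9]
width: 0.001
```

The button is bottomed: 50 N, far above the 5 N needed, with the TCP at 0.0345 where full travel is 0.035. A short hold, then retreat.

Call:
move_arm(targets=[[0,0,0,0,0,0,-1],[0,0,-2,0,0,0,-1],[0,0,-5,0,0,0,-1],[0,0,-5,0,0,0,-1],[0,0,0,0,0,0,-1]])

```text
time: 7.8
position: [0.4534, -0.1094, 0.1583]
tool_rot: [0.708, 0.706, 0.003, 0.007]
force: [0.2, 0.1, -1.1]
width: 0.008
```

```bash
python3 -c "
from h import *
shot('scene','scene4.png'); s=bot.state(); print(s['position'],s['force'])
a,b=cv2.imread('pics/scene0.png'),cv2.imread('pics/scene4.png')
for n,(y0,y1,x0,x1) in dict(left=(205,250,145,196),mid=(208,247,213,263),right=(185,228,296,338),hammer=(145,225,84,122),jar=(170,204,368,396)).items():
    print(n,cv2.phaseCorrelate(*[np.float32(cv2.cvtColor(i[y0:y1,x0:x1],cv2.COLOR_BGR2GRAY)) for i in(a,b)]))
cv2.imwrite('pics/v4.png',b)"
```

```text
[ 0.45243789 -0.10906239  0.15650423] [ 1.492505   -0.9096805   0.35835161]
left ((0.016843189745575415, 0.4754871743131375), 0.9971784262009609)
mid ((-0.03194751135256624, -0.0021275229923389816), 0.8878300395011902)
right ((0.5091645174652726, 0.626097388200975), 0.8799625870033547)
hammer ((0.2980636483295207, 0.07966909377338283), 0.8038302978873253)
jar ((0.13238793014090078, -0.05770582736836616), 1.0317900570454421)
```

View pics/v4.png

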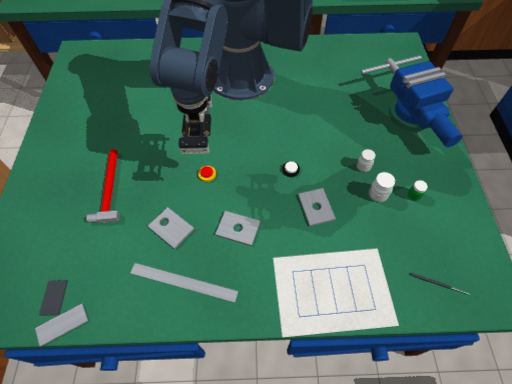

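The final view shows the plates, hammer and jar where they were, with shifts under 1 px that are partly moving shadow. The red button at (207,173) looks out again and the gripper is clear. I'm handing in.

```bash
python3 -c "
from h import *
print(bot.job_done())"
```

```text
the job is handed in; nothing more can be done
None
```

I pointed at the misdrilled plate, pressed the red button fully and let it go, and handed the job in at about 8 s of the 45 s allowed. No verdict is reported at hand-in.

- **Choosing the plate:** the left plate in the scene view, on the robot's right, has its hole about 27 mm from its middle (28 mm expected). The other two holes are within about 1 mm of centre.
- **Pointing:** I held over the off-centre hole for more than 3 s, jaws shut. The grasp point was about 3 mm off sideways and 55 mm above the plate, putting the fingertips about 36 mm above it. No contact force showed above sensor noise.
- **Pressing red:** the button reached its stop. The tool came down to 0.0345 m, where full travel is 0.035 m. The wrist force at the stop was about 50 N, more than the 5 N needed but below the 120 N limit. After I lifted off, the force was back to noise.
- **Final check:** in the last scene image the plates, hammer and jar were within 1 pixel of their starting places, part of which is moving shadow. One pixel is roughly 2–3 mm. The red button looked out again; I judged that by eye only, as I couldn't read its travel.
- **Disagreements:** the scene and wrist cameras differed by about 5 mm on the red button's position, so I aimed between them. The tool also picked up a tilt of about 0.8° by the time of the press, which I left.

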